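# File the sawn edge of a plate in the vice

## Robot

A 6-joint arm with a two-finger parallel gripper is mounted at the origin on a cart in front of the work surface, level with it; the furniture and walls round the work are solid. World frame = base frame: x ahead of the robot, y to its left, z up, the work surface at z = 0. Lengths are in m, angles in rad, forces in N, time in s.
With the tool pointing down it reaches from about 0.35 to 0.975 m from the base axis. Payload 4.9 kg.
Tool frame: the origin (TCP) lies midway between the tips of the shut fingers; the grasp point (between the pads) lies manip.grip_depth behind it (manip.grip_depth is the distance from the TCP to the grasp point, in m); z points along the fingers, x is the direction in which the jaws open and shut, and the axes are right-handed (so a half turn about z gives the same grasp; the last joint's range is limited). The gripper opens to 85 mm and grips with 20 to 120 N. Pads are 22 mm wide; open, the fingers measure 114 mm over their backs; the gripper's body (76 mm by 85 mm) begins 54 mm behind the grasp point. The pads swing forward as they close: fully open they stand 13 mm farther back than shut.
Start: joints at [-1.385, 0.053, 1.613, -0, 1.476, -0.119], TCP at [0.188, -0.596, 0.231] pointing down, gripper open.
Joint ranges: [-3.01, 3.01], [-1.01, 2.22], [0.06, 2.58], [-1.02, 4.17], [0.09, 2.62], [-3.14, 3.14]. Speed limits (rad/s): [2.57, 2.57, 3.14, 3.14, 3.14, 3.14].

## Interface

Orientations are given as a unit quaternion [w, x, y, z].
In Python, from plant import state, grab_frame, ticket, manip gives the robot as it stands.
- The arm moves only by the tool carry_out, never from a script. Its argument "moves" is a list that holds one entry, the list of rows, each a list of 7 numbers: the turn, a rotation vector about the tool's x, y, z each as a share of 5 degrees, from -1 to 1, then the shift along the tool's x, y, z each as a share of 0.04 m, from -1 to 1, then the gripper command: -1 is shut, 1 is fully open, values between are in proportion. A call has 1 to 8 rows; each row shifts and turns the commanded pose from where the row before left it, along the tool's axes as they then stand; what a row does not reach is not made up. A row lasts 1/12 s, in which the tool goes at most 41.7 mm and 7.16 degrees, less where a joint would pass 70% of its speed; a pose out of reach is approached as far as the arm can. A call with a number of a shift or a turn outside -1 to 1 is refused whole. A call with a gripper value outside its range is refused whole. The fingers move at their own pace and stop on an object; the grip force is fixed at half the most. Time passes only in rows, so rows that do not move let the fingers close. It gives the time, the measured TCP pose, the force and the opening at its end, in the units of the state.
- state(): the state, without advancing time (a new reading comes with each control period).
- grab_frame(name): name is "scene" or "side" or "wrist"; returns a dict with "frame" (400x640x3 uint8, red, green, blue), "z_map" (400x640 float32, m along the optical axis (not along the pixel's ray), 0 where there is no reading), "K" (3x3 intrinsics, pixels), "world_from_camera" (4x4, takes a point from camera to world coordinates); the wrist camera has in their place "hand_eye" (4x4, takes a point from camera to tool coordinates, whose origin is the TCP and whose axes are the tool frame's). Camera axes: x right, y down, z forward; pixel columns grow to the right and rows downward; lengths in m; the calibration is good to about 2 mm. A picture is of the moment at which its call begins: read the wrist's pose just before it.
- ticket.job_done(): hands the job in, once; it reports no verdict.
The state is a dict: "time": time; "joint_pos": joint angles; "joint_vel": joint speeds; "joint_efforts": joint torques, N m; "tool_pos": TCP position; "tool_rot": TCP orientation; "contact_force": force on the tool from outside, world axes, zero at the start; "ft_torque": the same for the moment, N m; "gripper_width": opening from 0.0 (shut) to 1.0 (fully open).
Only numpy, scipy, OpenCV 4.12 (cv2) and the standard library are available. Lean on these libraries where they do the work, as an engineer would, in place of code of your own. Each camera call takes 0.05 s, during which the arm holds its last target.

## Task

Dress the sawn top edge of the small steel plate that stands in the vice, using the flat file (not the round one lying beside it). Make two light strokes straight across the edge: put the front third of the blade on the edge, push the file forward, away from the robot, until the back third is on it, then lift it well clear before bringing it back, so that it never drags backwards on the plate. After the second stroke lay the file flat, right side up, on the open bench, clear of the round file, and let go; the round file stays where it is.

Things in the scene. Friction and masses are not known exactly. Their poses are not given: they have to be found in the camera images.
- flat_file: Flat hand file lying on the bench. Wooden handle, flat sides and underside, 22 wide, 20 high, x -75 to +29 mm; dark steel blade 160 long, 20 wide, 6 thick, x +35 to +195 mm; undersides of both in one plane. 0.15 kg, balance at x = +45. Origin on the handle, midway across, on the underside: grip across it here. x to the tip (roughly away from the robot), z up.
- file_tip (a point): Centre of the blade's front end, on its underside (x = +195 mm, z = 0 of the flat file); axes as the flat file.
- round_file: Bystander: same wooden handle, origin and axes as the flat file, but its blade is a thin round rod 8 mm across. It lies at least 100 mm to the left or right of the flat file. Leave it where it is.
- plate: Upright steel plate, 6 mm thick (x), 70 wide (y), top edge 115 mm above the bench, 35 above the vice jaws. Held in rubber jaw faces: pressed down it yields from about 1 N on, 1 mm per 0.5 N, up to 10 mm, and springs back. Press it down 3 to 6 mm for a light stroke. Origin on the bench under its middle, z up, axes as edge.
- edge (a point): Middle of the plate's top edge when untouched, fixed to the vice. x: forward stroke direction, level, across the edge, away from the robot; y along the edge; z up. The grey vice is fixed to the bench: jaws 80 mm wide, 80 high, reaching 41 mm either side of the plate; base 80 mm wide, from x = -75 mm; screw and cross bar at the far side to x = +144.
- drag_give (a joint): How far friction drags the plate along x in its rubber jaw faces (m, range -0.006 to 0.006; 1 mm per 0.6 N, springs back to 0): above 0 when the file is pushed forward on it, below 0 when it is dragged backwards.

How it is judged:
On the way, in this order (a step that is already met when the one before it is completed fails the run):
1. stroke 1 begins: the front third of the flat file's blade rests on the plate's edge, square across it (within 20 degrees) (contact force between flat_file and plate above 0.4 N and angle between the x axis of flat_file and the x axis of edge, either way round below 0.35 rad and x of file_tip in the frame of edge between 0.003 and 0.062 m), for 0.04 s.
2. stroke 1: pushed forward in contact, the middle of the blade is on the edge (contact force between flat_file and plate above 0.4 N and angle between the x axis of flat_file and the x axis of edge, either way round below 0.35 rad and x of file_tip in the frame of edge above 0.07 m and value of joint drag_give above 0.0008 m), for 0.02 s.
3. stroke 1 ends: pushed forward in contact, the back third of the blade is on the edge (contact force between flat_file and plate above 0.4 N and angle between the x axis of flat_file and the x axis of edge, either way round below 0.35 rad and x of file_tip in the frame of edge above 0.1 m and value of joint drag_give above 0.0008 m), for 0.02 s.
4. after stroke 1 the file is lifted clear of the plate (tip at least 8 mm above the edge) before it has come back (contact force between flat_file and plate below 0.05 N and z of file_tip in the frame of edge above 0.008 m and x of file_tip in the frame of edge above 0.07 m), for 0.04 s.
5. stroke 2 begins: the front third of the flat file's blade rests on the plate's edge, square across it (within 20 degrees) (all of step 1), for 0.04 s.
6. stroke 2: pushed forward in contact, the middle of the blade is on the edge (all of step 2), for 0.02 s.
7. stroke 2 ends: pushed forward in contact, the back third of the blade is on the edge (all of step 3), for 0.02 s.
8. after stroke 2 the file is lifted clear of the plate (tip at least 8 mm above the edge) before it has come back (all of step 4), for 0.04 s.
At the end, for the whole second after the job is handed in: The flat file lies flat on the bench, right side up (origin under 8 mm and tip under 10 mm high, tilted less than 0.15 rad), at rest, touching neither the plate nor the round file; the round file is within 30 mm of where it was (height (world z) of flat_file below 0.008 m and height (world z) of file_tip below 0.01 m and angle between flat_file's own z axis and vertical below 0.15 rad and linear speed of flat_file below 0.02 m/s and contact force between flat_file and plate below 0.05 N and contact force between flat_file and round_file below 0.05 N and distance of round_file from where it was at the start of the episode below 0.03 m).
It fails at once if the file drags the plate backwards (drag_give below -2 mm) (contact force between flat_file and plate above 0.4 N and value of joint drag_give below -0.002 m).
It fails at once if the round file is moved more than 30 mm (distance of round_file from where it was at the start of the episode above 0.03 m).
It fails at once if the round file touches the plate (contact force between round_file and plate above 0.2 N).
It also fails if it takes over 58 s, if anything falls off the work surface, if the arm or the gripper's body presses on something with over 40 N, if the wrist force passes 120 N, or if a joint passes its speed limit or range.

## Working session

There is one attempt and no reset: what is moved stays moved. The work goes in short steps, Python scripts to look and compute and a tool call to move; the robot and the scene stay as the last step left them, time stands still between calls to the robot, and variables do not carry over. Pictures are saved under pics/ and viewed, and the job is handed in when it is done.

Besides the shell and the picture viewer there is one more tool, called after "Call:" by a JSON object that holds its "api" and its "payload", one argument or row to a line. carry_out: Moves the arm, as the interface text tells. Shift numbers are shares of 0.04 m and turn numbers shares of 5 degrees, none past 1 either way. Its arguments: {"type":"object","properties":{"moves":{"type":"array"}},"required":["moves"]}

```bash
ls; mkdir -p pics
cat > h.py <<'E'
import numpy as np, cv2
from plant import state, grab_frame, ticket, manip
from scipy.spatial.transform import Rotation as R
def save(n,f): cv2.imwrite('pics/'+n+'.png', cv2.cvtColor(f,cv2.COLOR_RGB2BGR))
def cloud(d,T=None):
    T=d['world_from_camera'] if T is None else T
    K=d['K'];z=d['z_map'];v,u=np.mgrid[:z.shape[0],:z.shape[1]]
    P=np.stack([(u-K[0,2])/K[0,0]*z,(v-K[1,2])/K[1,1]*z,z],-1)
    return P@T[:3,:3].T+T[:3,3]
def toolT(s):
    T=np.eye(4);w,x,y,z=s['tool_rot'];T[:3,:3]=R.from_quat([x,y,z,w]).as_matrix();T[:3,3]=s['tool_pos'];return T
E
python3 - <<'E'
from h import *
s=state();print({k:np.round(v,4) for k,v in s.items()});print(manip.grip_depth,[a for a in dir(manip) if a[0]!='_'])
print(toolT(s).round(3))
for n in('scene','side'):
    d=grab_frame(n);save(n+'0',d['frame']);np.savez('/tmp/'+n+'0.npz',**d);print(n,d['K'],d['world_from_camera'].round(3))
E
```

```text
pics
{'time': np.float64(0.0), 'joint_pos': array([-1.385 ,  0.0534,  1.6143, -0.    ,  1.476 , -0.119 ]), 'joint_vel': array([ 0.0004,  0.0007, -0.0007, -0.0001,  0.0017,  0.0007]), 'joint_efforts': array([-1.20000e-03, -3.93683e+01, -3.70176e+01, -1.00000e-04,
        7.20000e-03,  0.00000e+00]), 'tool_pos': array([ 0.1874, -0.5956,  0.2301]), 'tool_rot': array([-7.000e-04,  8.063e-01, -5.916e-01, -8.000e-04]), 'contact_force': array([ 0.2466, -0.5414,  0.0224]), 'ft_torque': array([-0.0253,  0.0142,  0.0333]), 'gripper_width': np.float64(1.0032)}
0.0187 ['IKError', 'grip_depth']
[[ 0.3   -0.954 -0.     0.187]
 [-0.954 -0.3    0.002 -0.596]
 [-0.002 -0.    -1.     0.23 ]
 [ 0.     0.     0.     1.   ]]
scene [[471.26735404   0.         316.37311343]
 [  0.         471.26735404 201.08953537]
 [  0.           0.           1.        ]] [[-0.863 -0.341  0.372  0.09 ]
 [-0.505  0.558 -0.659  0.934]
 [ 0.017 -0.756 -0.654  0.941]
 [ 0.     0.     0.     1.   ]]
side [[362.71226932   0.         314.86651175]
 [  0.         362.71226932 197.17554372]
 [  0.           0.           1.        ]] [[-0.89  -0.222  0.398  0.209]
 [-0.455  0.446 -0.771  0.792]
 [-0.006 -0.867 -0.498  0.568]
 [ 0.     0.     0.     1.   ]]
```

View pics/scene0.png

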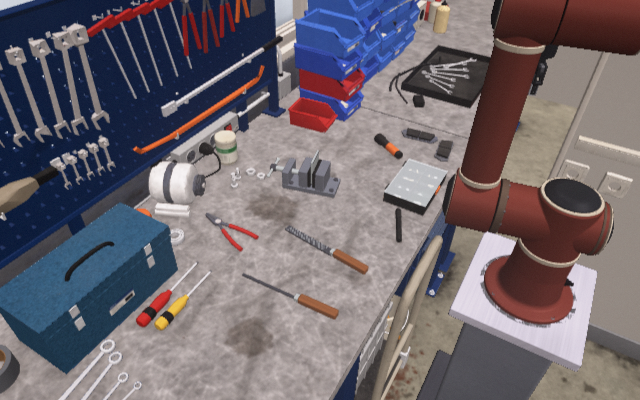

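View pics/side0.png

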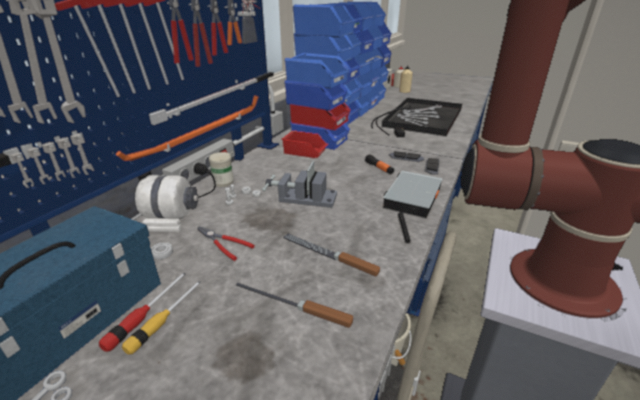

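The scene view shows the vice at about (310,178). Two wooden-handled files lie at (350,260), with a wide hatched blade, and (320,305), with a thin blade. The flat file is probably the upper one; next I'll measure both.

Run:
```python
from h import *
for n in('scene','side'):
    d=dict(np.load(f'/tmp/{n}0.npz'));P=cloud(d);f=d['frame']
    hsv=cv2.cvtColor(f,cv2.COLOR_RGB2HSV)
    m=((hsv[...,0]>5)&(hsv[...,0]<16)&(hsv[...,1]>110)&(hsv[...,2]>60)).astype(np.uint8)
    N,l,st,c=cv2.connectedComponentsWithStats(m)
    for i in range(1,N):
        if st[i,4]>150:
            q=P[l==i];q=q[np.isfinite(q).all(1)]
            if abs(np.median(q[:,2]))>.06: continue
            rc=cv2.minAreaRect(q[:,:2].astype(np.float32)*1000)
            print(n,c[i].round(),st[i,4],np.median(q,0).round(4),'zmax',np.percentile(q[:,2],[5,50,95]).round(4),rc)
    # vice region
    roi=np.zeros(m.shape,bool)
    if n=='scene': roi[140:205,265:350]=1
    else: roi[160:215,255:345]=1
    q=P[roi&(P[...,2]>.02)]
    print('hist',np.histogram(q[:,2],bins=np.arange(.02,.15,.01)))
    for a,b in((.07,.088),(.095,.13)):
        k=q[(q[:,2]>a)&(q[:,2]<b)];print(a,len(k),k.min(0).round(3),k.max(0).round(3),np.median(k,0).round(4),cv2.minAreaRect(k[:,:2].astype(np.float32)*1000))
    x0,y0=(220,130) if n=='scene' else (220,140)
    save(n+'crop',cv2.resize(f[y0:y0+200,x0:x0+200],None,fx=3,fy=3,interpolation=cv2.INTER_CUBIC))
```

```text
scene [350. 261.] 318 [0.4181 0.1652 0.018 ] zmax [0.0089 0.018  0.0218] ((244.424072265625, 521.0967407226562), (90.24301147460938, 876.7354736328125), 26.324708938598633)
scene [318. 306.] 402 [0.4201 0.3335 0.0183] zmax [0.0098 0.0183 0.022 ] ((246.06268310546875, 606.1162719726562), (91.86572265625, 720.0445556640625), 32.65604782104492)
hist (array([157,  98, 217, 173, 190, 283, 146,  22,  23,  35,   0,   0]), array([0.02, 0.03, 0.04, 0.05, 0.06, 0.07, 0.08, 0.09, 0.1 , 0.11, 0.12,
       0.13, 0.14]))
0.07 427 [ 0.62  -0.122  0.07 ] [ 0.718 -0.024  0.087] [ 0.6614 -0.0623  0.0792] ((667.5944213867188, -71.59696197509766), (82.4952163696289, 84.34382629394531), 16.30816078186035)
0.095 66 [ 0.657 -0.106  0.096] [ 0.68  -0.034  0.117] [ 0.6661 -0.0674  0.1114] ((668.15234375, -70.30662536621094), (7.866036891937256, 75.1602783203125), 14.390852928161621)
side [359. 263.] 354 [0.4169 0.1675 0.0183] zmax [0.0091 0.0183 0.0206] ((300.2873840332031, 455.06146240234375), (89.34867858886719, 692.07275390625), 22.557220458984375)
side [328. 313.] 539 [0.4183 0.3353 0.0183] zmax [0.0099 0.0183 0.0205] ((302.38555908203125, 536.5052490234375), (92.23002624511719, 535.8634033203125), 29.899885177612305)
hist (array([138, 136, 236, 162, 183, 310,  45,  22,  24,  29,   0,   0]), array([0.02, 0.03, 0.04, 0.05, 0.06, 0.07, 0.08, 0.09, 0.1 , 0.11, 0.12,
       0.13, 0.14]))
0.07 354 [ 0.621 -0.118  0.07 ] [ 0.716 -0.024  0.088] [ 0.662  -0.0583  0.0786] ((668.9223022460938, -69.5454330444336), (80.92176055908203, 83.9029312133789), 14.31169319152832)
0.095 62 [ 0.659 -0.105  0.095] [ 0.679 -0.037  0.116] [ 0.667  -0.0624  0.1095] ((669.295166015625, -71.01689147949219), (6.62211275100708, 70.49064636230469), 15.51674747467041)
```

View pics/scenecrop.png

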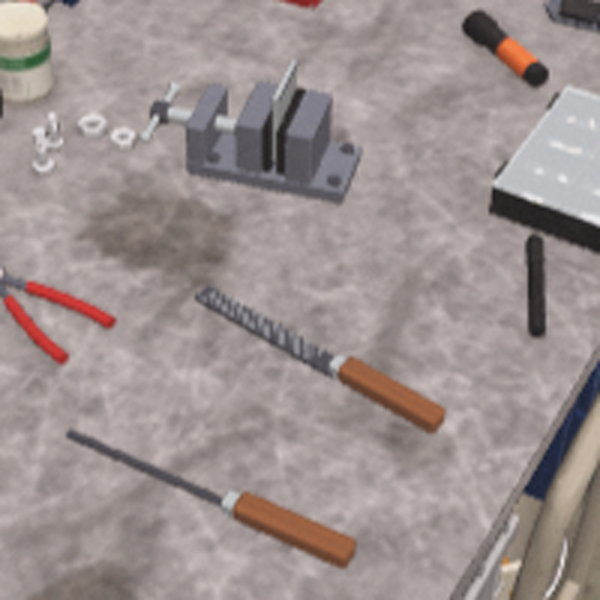

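View pics/sidecrop.png

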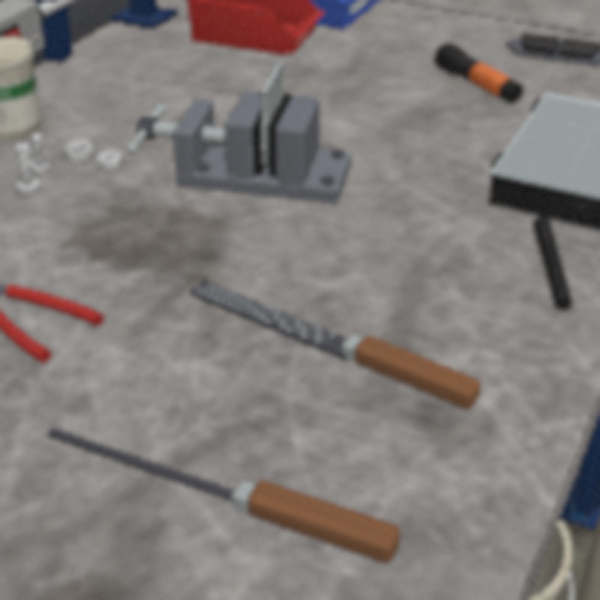

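Run:
```python
from h import *
for n in('scene','side'):
    d=dict(np.load(f'/tmp/{n}0.npz'));P=cloud(d);f=d['frame']
    hsv=cv2.cvtColor(f,cv2.COLOR_RGB2HSV)
    m=((hsv[...,0]>5)&(hsv[...,0]<16)&(hsv[...,1]>110)&(hsv[...,2]>60)).astype(np.uint8)
    N,l,st,c=cv2.connectedComponentsWithStats(m)
    for i in range(1,N):
        if st[i,4]>150:
            q=P[l==i]
            if abs(np.median(q[:,2]))>.06: continue
            q=q[(q[:,2]>.016)&(q[:,2]<.025)]
            rc=cv2.minAreaRect(q[:,:2].astype(np.float32)*1000)
            print(n,len(q),rc)
            c0=np.array(rc[0])/1000
            # bits ahead: blade and handle points
            k=P[(P[...,2]>.0035)&(P[...,2]<.03)&(np.abs(P[...,0]-c0[0]-.08)<.2)&(np.abs(P[...,1]-c0[1]-.03)<.075)]
            v=cv2.fitLine(k[:,:2].astype(np.float32),cv2.DIST_HUBER,0,.001,.001).ravel()
            yaw=np.degrees(np.arctan2(v[1],v[0])); 
            t=(k[:,:2]-c0)@v[:2];b=k[t>.07]
            print('   all yaw',yaw,'t range',np.percentile(t,[.5,99.5]),'blade z',np.percentile(b[:,2],[50,90]), 'blade rect',cv2.minAreaRect(b[:,:2].astype(np.float32)*1000))
    roi=np.zeros(m.shape,bool);roi[140:215,255:350]=1
    k=P[roi&(P[...,2]>.095)&(P[...,2]<.13)]
    v=cv2.fitLine(k[:,:2].astype(np.float32),cv2.DIST_HUBER,0,.001,.001).ravel();print('plate',v, np.degrees(np.arctan2(v[1],v[0]))-90, k[:,2].max())
```

```text
scene 218 ((422.06768798828125, 162.21591186523438), (23.58169937133789, 100.41895294189453), 82.20148468017578)
   all yaw -7.0500827 t range [-0.10832018  0.26767643] blade z [0.00539392 0.00836705] blade rect ((596.9939575195312, 190.60128784179688), (145.42642211914062, 209.63307189941406), 89.667724609375)
scene 298 ((421.8780822753906, 330.02349853515625), (102.04048156738281, 24.180816650390625), 2.7996344566345215)
   all yaw 0.59284985 t range [-0.10029086  0.26370369] blade z [0.00560487 0.00883664] blade rect ((593.1845703125, 362.51800537109375), (201.9208221435547, 143.79112243652344), 1.7287367582321167)
plate [ 0.23489317 -0.97202116  0.66521955 -0.06542072] -166.41467 0.11728105830850544
side 234 ((420.1585693359375, 163.36781311035156), (19.337677001953125, 96.13054656982422), 81.03195190429688)
   all yaw -8.720722 t range [-0.04887681  0.26690226] blade z [0.00530818 0.00681406] blade rect ((612.0735473632812, 169.4387969970703), (237.70989990234375, 97.93081665039062), 27.32010269165039)
side 386 ((421.4168701171875, 331.0188903808594), (99.24853515625, 20.338180541992188), 2.3367743492126465)
   all yaw 0.6487638 t range [-0.05001677  0.21359899] blade z [0.0060835  0.00769386] blade rect ((565.897705078125, 336.2859191894531), (148.5437469482422, 10.297552108764648), 2.0988285541534424)
plate [ 0.24133795 -0.9704411   0.6684616  -0.07450347] -166.03448 0.11551968529336859
```

Call:
{"api": "carry_out", "payload": {
  "moves": [
    [[0,0,0,-0.75,-0.65,0,1],[0,0,0,-0.75,-0.65,0,1],[0,0,0,-0.75,-0.65,0,1],[0,0,0,-0.75,-0.65,0,1],[0,0,0,-0.75,-0.65,0,1],[0,0,0,-0.75,-0.65,0,1],[0,0,0,-0.75,-0.65,0,1],[0,0,0,-0.75,-0.65,0,1]]
  ]
}}

```text
time: 0.77
tool_pos: [0.3141, -0.3028, 0.2308]
tool_rot: [-0.0, 0.806, -0.592, -0.0]
contact_force: [0.2, 0.2, -0.0]
gripper_width: 0.999
```

Call:
{"api": "carry_out", "payload": {
  "moves": [
    [[0,0,0,-0.84,-0.55,0,1],[0,0,0,-0.84,-0.55,0,1],[0,0,0,-0.84,-0.55,0,1],[0,0,0,-0.84,-0.55,0,1],[0,0,0,-0.84,-0.55,0,1],[0,0,0,-0.84,-0.55,0,1],[0,0,0,-0.84,-0.55,0,1],[0,0,0,-0.84,-0.55,0,1]]
  ]
}}

```text
time: 1.43
tool_pos: [0.401, 0.0065, 0.2311]
tool_rot: [-0.0, 0.806, -0.592, 0.0]
contact_force: [0.9, 0.1, 0.4]
gripper_width: 1.003
```

Call:
{"api": "carry_out", "payload": {
  "moves": [
    [[0,0,0,-0.84,-0.55,0,1],[0,0,0,-0.84,-0.55,0,1],[0,0,0,-0.84,-0.55,0,1],[0,0,1,0,0,0,1],[0,0,1,0,0,0,1],[0,0,1,0,0,0,1],[0,0,1,0,0,0,1],[0,0,1,0,0,0,1]]
  ]
}}

```text
time: 2.1
tool_pos: [0.4335, 0.1206, 0.2307]
tool_rot: [-0.0, -0.658, 0.753, 0.0]
contact_force: [-0.6, -0.4, 0.0]
gripper_width: 0.999
```

Run:
```python
from h import *
s=state();d=grab_frame('wrist');save('w1',d['frame']);T=toolT(s)@d['hand_eye'];print(T.round(3),s['tool_pos'],toolT(s)[:3,0].round(3))
P=cloud(d,T);np.savez('/tmp/w1.npz',P=P,T=T,**{k:d[k] for k in('frame','z_map','K')})
hsv=cv2.cvtColor(d['frame'],cv2.COLOR_RGB2HSV)
m=((hsv[...,0]>5)&(hsv[...,0]<16)&(hsv[...,1]>110)&(hsv[...,2]>60)).astype(np.uint8)
N,l,st,c=cv2.connectedComponentsWithStats(m)
for i in range(1,N):
    if st[i,4]>300:
        q=P[l==i];print(c[i],st[i],np.median(q,0));q=q[(q[:,2]>.012)&(q[:,2]<.028)]
        if len(q)>50:print(cv2.minAreaRect(q[:,:2].astype(np.float32)*1000))
```

```text
[[-0.135 -0.952 -0.273  0.502]
 [-0.991  0.13   0.036  0.111]
 [ 0.001  0.276 -0.961  0.373]
 [ 0.     0.     0.     1.   ]] [0.43349449 0.1205937  0.23067339] [-0.135 -0.991  0.   ]
[285.86410923 181.1579974 ] [ 276  139   20   87 1538] [0.42652336 0.15908398 0.01992885]
((423.1661376953125, 159.7330780029297), (20.136459350585938, 99.67115020751953), 82.63793182373047)
[142.88513914 200.03493191] [ 120  158   47   85 1689] [0.42639301 0.32461614 0.01962695]
((423.87890625, 327.5158996582031), (99.9822006225586, 20.113527297973633), 2.2538299560546875)
```

View pics/w1.png

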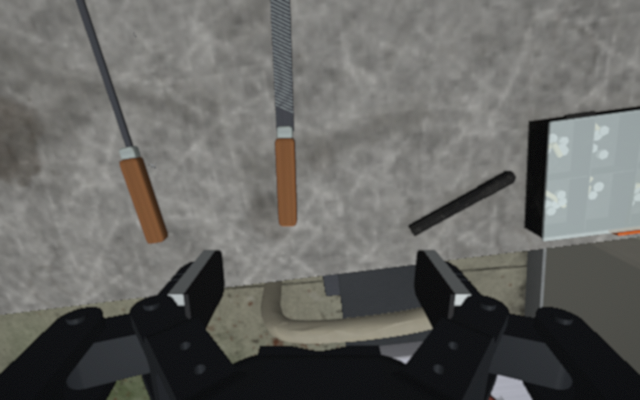

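Call:
{"api": "carry_out", "payload": {
  "moves": [
    [[0,0,0,-0.97,-0.17,0,1],[0,0,0,0,0,1,1],[0,0,0,0,0,1,1],[0,0,0,0,0,1,1],[0,0,0,0,0,1,1],[0,0,0,0,0,1,1],[0,0,0,0,0,0.4,1],[0,0,0,0,0,0,1]]
  ]
}}

```text
time: 2.82
tool_pos: [0.4407, 0.1569, 0.0097]
tool_rot: [-0.005, -0.66, 0.752, 0.003]
contact_force: [-0.2, 0.2, -0.6]
gripper_width: 0.999
```

Run:
```python
from h import *
s=state();print(s['tool_pos']);d=grab_frame('wrist');save('w2',d['frame'])
```

```text
[0.44069738 0.156943   0.00974631]
```

View pics/w2.png

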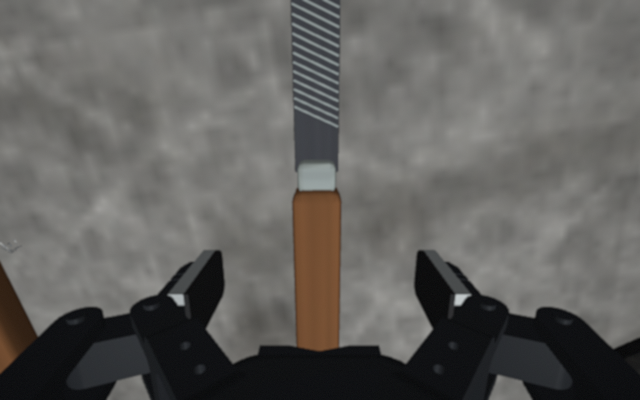

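Call:
{"api": "carry_out", "payload": {
  "moves": [
    [[0,0,0,0,-0.1,0.2,1],[0,0,0,0,0,0,1],[0,0,0,0,0,0,-1],[0,0,0,0,0,0,-1],[0,0,0,0,0,0,-1],[0,0,0,0,0,0,-1],[0,0,0,0,0,0,-1],[0,0,0,0,0,0,-1]]
  ]
}}

```text
time: 3.53
tool_pos: [0.4503, 0.1576, 0.0081]
tool_rot: [0.001, -0.659, 0.752, -0.0]
contact_force: [0.5, 0.0, -0.8]
gripper_width: 0.241
```

Call:
{"api": "carry_out", "payload": {
  "moves": [
    [[0,0,0,0,0,0,-1],[0,0,0,0,0,0,-1],[0,0,0,0,0,0,-1],[0,0,0,0,0,0,-1],[0,0,0,0,0,0,-1],[0,0,0,0,0,0,-1]]
  ]
}}

```text
time: 4.03
tool_pos: [0.4503, 0.1576, 0.008]
tool_rot: [0.0, -0.659, 0.752, -0.0]
contact_force: [-0.9, -0.3, 5.3]
gripper_width: 0.235
```

Call:
{"api": "carry_out", "payload": {
  "moves": [
    [[0,0,0,0,0,0,0],[0,0,0,0,0,0,0],[0,0,0,0,0,0,0],[0,0,0,0,0.1,0.1,0],[0,0,0,0,0,0.05,0],[0,0,0,0,0,0,0]]
  ]
}}

```text
time: 4.53
tool_pos: [0.4445, 0.1578, 0.0002]
tool_rot: [-0.001, -0.659, 0.752, 0.001]
contact_force: [-0.3, 0.1, -0.2]
gripper_width: 0.499
```

Call:
{"api": "carry_out", "payload": {
  "moves": [
    [[0,0,0,0,0,0,-1],[0,0,0,0,0,0,-1],[0,0,0,0,0,0,-1],[0,0,0,0,0,0,-1],[0,0,0,0,0,0,-1],[0,0,0,0,0,0,-1],[0,0,0,0,0,0,-1]]
  ]
}}

```text
time: 5.12
tool_pos: [0.4458, 0.158, 0.0014]
tool_rot: [0.0, -0.659, 0.752, -0.0]
contact_force: [-0.3, -0.2, 0.4]
gripper_width: 0.24
```

Call:
{"api": "carry_out", "payload": {
  "moves": [
    [[0,0,0,0,0,-0.25,-1],[0,0,0,0,0,-0.5,-1],[0,0,0,0,0,-1,-1],[0,0,0,0,0,-1,-1],[0,0,0,0,0,-1,-1],[0,0,0,0,0,-1,-1],[0,0,0,0,0,-0.5,-1],[0,0,0,0,0,0,-1]]
  ]
}}

```text
time: 5.78
tool_pos: [0.4487, 0.1585, 0.2188]
tool_rot: [0.005, -0.659, 0.752, -0.003]
contact_force: [0.2, 0.2, -0.6]
gripper_width: 0.241
```

Run:
```python
from h import *
s=state();print(s['tool_pos'],s['contact_force'],s['ft_torque'],s['gripper_width']);d=grab_frame('wrist');save('w3',d['frame']);T=toolT(s)
H=cloud(d,d['hand_eye']) # tool coords
hsv=cv2.cvtColor(d['frame'],cv2.COLOR_RGB2HSV)
# file points in tool frame: y<0, |x|<.014
m=(np.abs(H[...,0])<.009)&(H[...,1]<-.045)&(H[...,1]>-.25)&(np.abs(H[...,2])<.05)&(d['z_map']>0)
q=H[m];print(len(q),q[:,1].min(),q[:,1].max());
for a in np.arange(-.2,-.03,.02):
    k=q[(q[:,1]>a)&(q[:,1]<a+.02)]
    if len(k):print(a.round(3),len(k),np.median(k,0).round(4))
for n in('side','scene'):
    d=grab_frame(n);save(n+'3',d['frame'])
```

```text
[0.44873241 0.15854139 0.21880142] [ 0.2105991   0.23685652 -0.61789526] [ 0.05302018  0.04451651 -0.02084022] 0.24078367105846665
7278 -0.1080845302925599 -0.04501113922559569
-0.12 1074 [-0.     -0.1039 -0.0047]
-0.1 2499 [-0.     -0.0903 -0.0047]
-0.08 2223 [-0.     -0.0702 -0.0047]
-0.06 1482 [-0.     -0.0526 -0.0047]
```

View pics/w3.png

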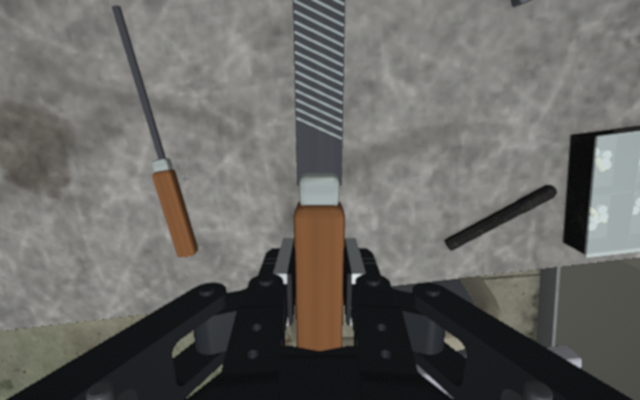

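View pics/side3.png

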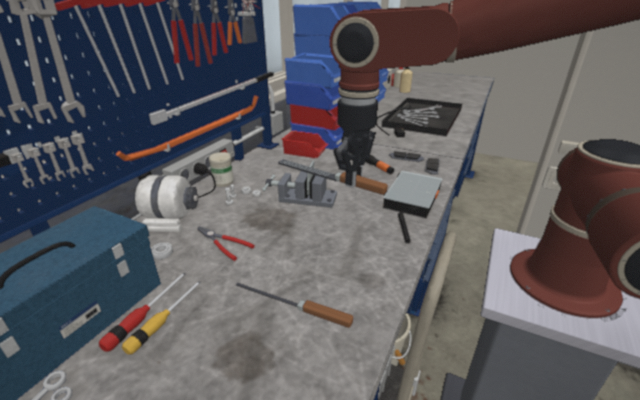

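Call:
{"api": "carry_out", "payload": {
  "moves": [
    [[0,0,-0.87,0,0,0,-1],[0,0,-0.87,0,0,0,-1],[0,0,-0.87,0,0,0,-1],[0,0,-0.87,0,0,0,-1],[0,0,-0.87,0,0,0,-1],[0,0,0,0.4,0,0,-1],[0,0,0,0.8,0,0,-1],[0,0,0,0.8,0,0,-1]]
  ]
}}

```text
time: 6.6
tool_pos: [0.4635, 0.08, 0.2078]
tool_rot: [0.002, 0.79, -0.613, -0.002]
contact_force: [1.2, -0.5, -1.6]
gripper_width: 0.236
```

Call:
{"api": "carry_out", "payload": {
  "moves": [
    [[0,0,0,0.8,0,0,-1],[0,0,0,0.8,0,0,-1],[0,0,0,0.8,0,0,-1],[0,0,0,0.8,0,0,-1],[0,0,0,0.8,0,0,-1],[0,0,0,0.8,0,0,-1],[0,0,0,0.4,0,0,-1],[0,0,0,0,0,0,-1]]
  ]
}}

```text
time: 7.27
tool_pos: [0.5151, -0.1237, 0.2076]
tool_rot: [0.001, 0.788, -0.616, -0.003]
contact_force: [0.6, 0.2, -2.7]
gripper_width: 0.24
```

```bash
cat > m.py <<'E'
from h import *
import sys
s=state();T=toolT(s);print('pos',s['tool_pos'].round(4),'F',s['contact_force'].round(2),'tau',s['ft_torque'].round(2),'toolx yaw',np.degrees(np.arctan2(T[1,0],T[0,0])).round(2),'tilt',T[:2,2].round(4),s['gripper_width'].round(3),s['time'])
d=grab_frame('wrist');save(sys.argv[1],d['frame'])
H=cloud(d,d['hand_eye']);np.save('/tmp/H.npy',H);W=H@T[:3,:3].T+T[:3,3]
m=(np.abs(H[...,0])<.009)&(H[...,1]<-.045)&(H[...,1]>-.25)&(np.abs(H[...,2])<.03)&(d['z_map']>0)
q=H[m];p=np.polyfit(q[:,1],q[:,2],1);print('blade top fit: slope deg',np.degrees(np.arctan(p[0])).round(2),'z at y=-.07',np.polyval(p,-.07).round(4),'xmed',np.median(q[:,0]).round(4))
col=H[:,320];print('profile y,z',[(r,*(col[r,1:]*1000).round(1)) for r in range(160,230,4)])
e=np.array([.669,-.0707]);ax=np.array([np.cos(np.radians(14.3)),np.sin(np.radians(14.3))])
o=s['tool_pos'][:2];print('origin in edge x,y',((o-e)@ax).round(4),((o-e)@[-ax[1],ax[0]]).round(4),'tip x',((o-e)@ax+.195).round(4),'underside z',(s['tool_pos'][2]-.0013).round(4))
k=W[(W[...,2]>.09)&(W[...,2]<.125)&(np.abs(W[...,0]-.669)<.06)&(np.abs(W[...,1]+.07)<.08)&(np.abs(H[...,0])>.014)]
if len(k)>20:
    print('plate pts',len(k),k.min(0).round(4),k.max(0).round(4),cv2.minAreaRect(k[:,:2].astype(np.float32)*1000))
E
python3 m.py w4
```

```text
Traceback (most recent call last):
  File "m.py", line 3, in <module>
    s=state();T=toolT(s);print('pos',s['tool_pos'].round(4),'F',s['contact_force'].round(2),'tau',s['ft_torque'].round(2),'toolx yaw',np.degrees(np.arctan2(T[1,0],T[0,0])).round(2),'tilt',T[:2,2].round(4),s['gripper_width'].round(3),s['time'])
                                                                                                                                                                                                             ^^^^^^^^^^^^^^^^^^^^^^^^
AttributeError: 'float' object has no attribute 'round'
```

```bash
sed -i "s/s\['gripper_width'\].round(3)/s['gripper_width']/" m.py; python3 m.py w4
```

```text
pos [ 0.5151 -0.1237  0.2076] F [ 0.63  0.24 -2.71] tau [-0.02  0.13  0.03] toolx yaw -76.02 tilt [-0.0058  0.001 ] 0.23972404556973623 7.2667
blade top fit: slope deg -0.08 z at y=-.07 -0.0047 xmed 0.0001
profile y,z [(160, np.float64(-46.6), np.float64(-4.5)), (164, np.float64(-45.0), np.float64(-5.2)), (168, np.float64(-43.1), np.float64(-4.7)), (172, np.float64(-41.6), np.float64(-5.7)), (176, np.float64(-40.9), np.float64(-10.8)), (180, np.float64(-39.4), np.float64(-11.8)), (184, np.float64(-38.0), np.float64(-13.2)), (188, np.float64(-36.9), np.float64(-15.4)), (192, np.float64(-34.9), np.float64(-14.4)), (196, np.float64(-32.8), np.float64(-13.1)), (200, np.float64(-31.2), np.float64(-13.4)), (204, np.float64(-29.9), np.float64(-14.8)), (208, np.float64(-28.3), np.float64(-15.2)), (212, np.float64(-27.3), np.float64(-17.7)), (216, np.float64(-25.3), np.float64(-16.9)), (220, np.float64(-24.4), np.float64(-19.3)), (224, np.float64(-22.4), np.float64(-18.4)), (228, np.float64(-20.5), np.float64(-18.2))]
origin in edge x,y -0.1622 -0.0134 tip x 0.0328 underside z 0.2063
```

View pics/w4.png

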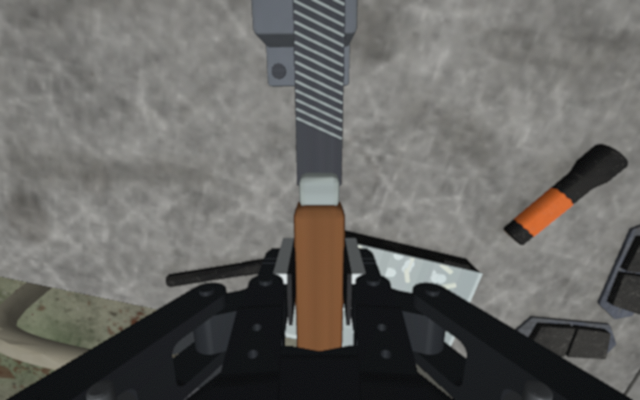

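Call:
{"api": "carry_out", "payload": {
  "moves": [
    [[0,0,0,-0.33,0,0.3,-1],[0,0,0,0,0,0.3,-1],[0,0,0,0,0,0.3,-1],[0,0,0,0,0,0.3,-1],[0,0,0,0,0,0,-1],[0,0,0,0,0,0,-1],[0,0,0,0,0,0,-1],[0,0,0,0,0,0,-1]]
  ]
}}

```text
time: 7.98
tool_pos: [0.5138, -0.1087, 0.1642]
tool_rot: [-0.0, 0.789, -0.614, 0.001]
contact_force: [1.0, 0.4, -1.6]
gripper_width: 0.243
```

```bash
python3 m.py w5
python3 - <<'E'
from h import *
for n in('scene','side'):
    d=grab_frame(n);f=d['frame'];save(n+'5',cv2.resize(f[100:260,210:420],None,fx=3.5,fy=3.5,interpolation=cv2.INTER_CUBIC)[:600,:800])
E
```

```text
pos [ 0.5138 -0.1087  0.1642] F [ 0.96  0.45 -1.62] tau [-0.04  0.04  0.04] toolx yaw -75.79 tilt [ 0.0015 -0.0006] 0.24262889985537833 7.9833
blade top fit: slope deg -0.12 z at y=-.07 -0.0047 xmed 0.0001
profile y,z [(160, np.float64(-46.5), np.float64(-3.7)), (164, np.float64(-44.6), np.float64(-3.0)), (168, np.float64(-43.3), np.float64(-5.8)), (172, np.float64(-41.4), np.float64(-5.0)), (176, np.float64(-41.1), np.float64(-11.6)), (180, np.float64(-39.7), np.float64(-13.0)), (184, np.float64(-37.9), np.float64(-12.5)), (188, np.float64(-36.4), np.float64(-13.4)), (192, np.float64(-35.2), np.float64(-15.4)), (196, np.float64(-33.1), np.float64(-14.0)), (200, np.float64(-31.5), np.float64(-14.4)), (204, np.float64(-29.5), np.float64(-13.5)), (208, np.float64(-28.2), np.float64(-15.2)), (212, np.float64(-27.6), np.float64(-18.4)), (216, np.float64(-25.5), np.float64(-17.4)), (220, np.float64(-24.4), np.float64(-19.1)), (224, np.float64(-22.2), np.float64(-18.0)), (228, np.float64(-20.8), np.float64(-19.0))]
origin in edge x,y -0.1598 0.0015 tip x 0.0352 underside z 0.1629
```

View pics/scene5.png

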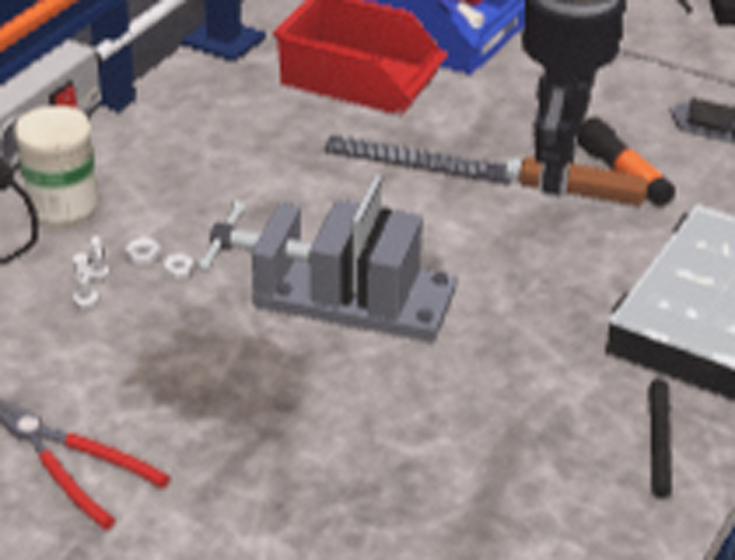

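Call:
{"api": "carry_out", "payload": {
  "moves": [
    [[0,0,0,0,0,0.3,-1],[0,0,0,0,0,0.3,-1],[0,0,0,0,0,0.3,-1],[0,0,0,0,0,0.2,-1],[0,0,0,0,0,0,-1],[0,0,0,0,0,0,-1],[0,0,0,0,0,0,-1]]
  ]
}}

```text
time: 8.72
tool_pos: [0.5133, -0.1085, 0.1194]
tool_rot: [0.0, 0.789, -0.614, -0.0]
contact_force: [0.6, 0.6, -0.8]
gripper_width: 0.24
```

Call:
{"api": "carry_out", "payload": {
  "moves": [
    [[0,0,0,0,0,0.08,-1],[0,0,0,0,0,0.05,-1],[0,0,0,0,0,0.05,-1],[0,0,0,0,0,0,-1],[0,0,0,0,0,0,-1],[0,0,0,0,0,0,-1]]
  ]
}}

```text
time: 9.22
tool_pos: [0.5136, -0.1086, 0.1127]
tool_rot: [-0.0, 0.789, -0.614, 0.001]
contact_force: [0.5, -0.5, 0.8]
gripper_width: 0.243
```

```bash
python3 m.py w6|grep -v prof
python3 - <<'E'
from h import *
for n in('scene','side'):
    d=grab_frame(n);f=d['frame'];save(n+'6',cv2.resize(f[130:230,240:370],None,fx=6,fy=6,interpolation=cv2.INTER_CUBIC)[:600,:800])
E
```

```text
pos [ 0.5136 -0.1086  0.1127] F [ 0.55 -0.48  0.79] tau [ 0.06 -0.24  0.01] toolx yaw -75.79 tilt [ 0.0012 -0.0003] 0.24296002130182245 9.2167
blade top fit: slope deg 0.41 z at y=-.07 -0.0053 xmed 0.0001
origin in edge x,y -0.1599 0.0017 tip x 0.0351 underside z 0.1114
```

View pics/scene6.png

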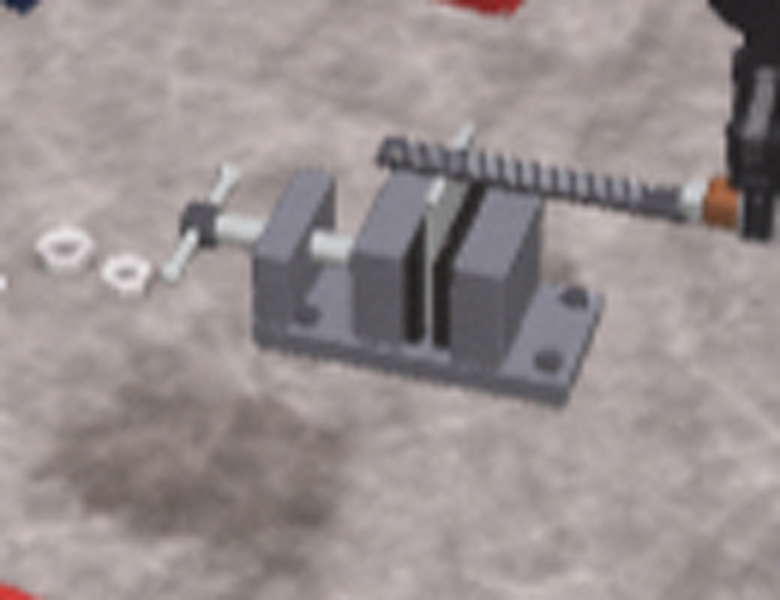

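Call:
{"api": "carry_out", "payload": {
  "moves": [
    [[0,0,0,0,0,0.04,-1],[0,0,0,0,-0.1,0,-1],[0,0,0,0,-0.2,0,-1],[0,0,0,0,-0.25,0,-1],[0,0,0,0,-0.25,0,-1],[0,0,0,0,-0.25,0,-1],[0,0,0,0,-0.25,0,-1],[0,0,0,0,-0.25,0,-1]]
  ]
}}

```text
time: 10.03
tool_pos: [0.5744, -0.0928, 0.1104]
tool_rot: [0.0, 0.789, -0.614, -0.0]
contact_force: [-2.3, -0.3, 1.5]
gripper_width: 0.241
```

Call:
{"api": "carry_out", "payload": {
  "moves": [
    [[0,0,0,0,-0.25,0,-1],[0,0,0,0,-0.25,0,-1],[0,0,0,0,-0.15,0,-1],[0,0,0,0,-0.05,0,-1]]
  ]
}}

```text
time: 10.37
tool_pos: [0.6014, -0.0861, 0.1105]
tool_rot: [-0.0, 0.789, -0.614, 0.0]
contact_force: [-2.4, 0.4, 1.8]
gripper_width: 0.24
```

```bash
python3 m.py w7|grep -v prof
python3 - <<'E'
from h import *
for n in('scene','side'):
    d=grab_frame(n);f=d['frame'];save(n+'7',cv2.resize(f[130:230,240:370],None,fx=6,fy=6,interpolation=cv2.INTER_CUBIC)[:600,:800])
E
```

```text
pos [ 0.6014 -0.0861  0.1105] F [-2.43  0.36  1.79] tau [-0.06  0.18 -0.03] toolx yaw -75.76 tilt [ 0.0001 -0.    ] 0.24030541550964502 10.3667
blade top fit: slope deg 0.23 z at y=-.07 -0.0051 xmed 0.0001
origin in edge x,y -0.0693 0.0018 tip x 0.1257 underside z 0.1092
plate pts 1687 [ 0.6113 -0.1073  0.1075] [ 0.6845 -0.0376  0.1249] ((641.90234375, -79.89303588867188), (70.4903564453125, 70.22027587890625), 14.405141830444336)
```

View pics/scene7.png

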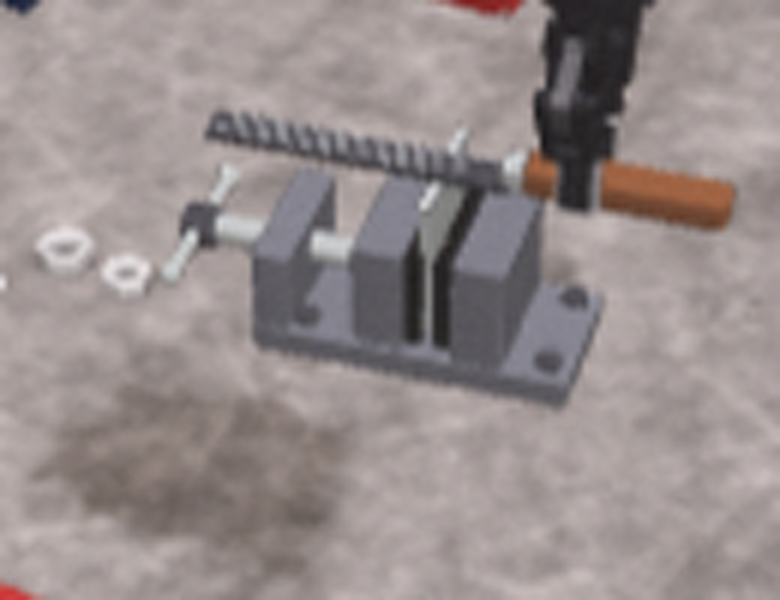

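Call:
{"api": "carry_out", "payload": {
  "moves": [
    [[0,0,0,0,0,-0.3,-1],[0,0,0,0,0,-0.4,-1],[0,0,0,0,0,-0.4,-1],[0,0,0,0,0,-0.1,-1],[0,0,0,0,0,0,-1],[0,0,0,0,0,0,-1],[0,0,0,0,0.4,0,-1],[0,0,0,0,0.5,0,-1]]
  ]
}}

```text
time: 11.18
tool_pos: [0.5648, -0.0948, 0.1568]
tool_rot: [0.0, 0.789, -0.614, -0.001]
contact_force: [-0.0, -1.0, -0.8]
gripper_width: 0.238
```

Call:
{"api": "carry_out", "payload": {
  "moves": [
    [[0,0,0,0,0.5,0,-1],[0,0,0,0,0.5,0,-1],[0,0,0,0,0.3,0,-1],[0,0,0,0,0,0.3,-1],[0,0,0,0,0,0.4,-1],[0,0,0,0,0,0.28,-1],[0,0,0,0,0,0,-1],[0,0,0,0,0,0,-1]]
  ]
}}

```text
time: 11.85
tool_pos: [0.5146, -0.1075, 0.1177]
tool_rot: [0.0, 0.789, -0.614, -0.001]
contact_force: [0.1, 0.0, -1.1]
gripper_width: 0.24
```

```bash
python3 m.py w8|grep -v prof
```

```text
pos [ 0.5146 -0.1075  0.1177] F [ 0.09  0.03 -1.11] tau [-0.01  0.09 -0.04] toolx yaw -75.77 tilt [-0.0027  0.0011] 0.24046789872284086 11.85
blade top fit: slope deg -0.06 z at y=-.07 -0.0047 xmed 0.0001
origin in edge x,y -0.1587 0.0024 tip x 0.0363 underside z 0.1164
```

Call:
{"api": "carry_out", "payload": {
  "moves": [
    [[0,0,0,0,0,0.08,-1],[0,0,0,0,0,0.07,-1],[0,0,0,0,0,0.07,-1],[0,0,0,0,0,0,-1],[0,0,0,0,0,0,-1],[0,0,0,0,0,0,-1]]
  ]
}}

```text
time: 12.4
tool_pos: [0.5157, -0.1081, 0.1112]
tool_rot: [-0.0, 0.789, -0.614, 0.001]
contact_force: [0.6, -0.6, 1.1]
gripper_width: 0.241
```

```bash
python3 m.py w9|grep -v prof
```

```text
pos [ 0.5157 -0.1081  0.1112] F [ 0.59 -0.64  1.09] tau [ 0.09 -0.33  0.01] toolx yaw -75.79 tilt [ 0.0015 -0.0004] 0.2412535653849702 12.4
blade top fit: slope deg 0.51 z at y=-.07 -0.0054 xmed 0.0001
origin in edge x,y -0.1578 0.0016 tip x 0.0372 underside z 0.1099
```

In contact at the front third, as before. Second stroke.

Call:
{"api": "carry_out", "payload": {
  "moves": [
    [[0,0,0,0,-0.1,0,-1],[0,0,0,0,-0.2,0,-1],[0,0,0,0,-0.25,0,-1],[0,0,0,0,-0.25,0,-1],[0,0,0,0,-0.25,0,-1],[0,0,0,0,-0.25,0,-1],[0,0,0,0,-0.25,0,-1],[0,0,0,0,-0.25,0,-1]]
  ]
}}

```text
time: 13.12
tool_pos: [0.586, -0.0899, 0.1104]
tool_rot: [0.0, 0.789, -0.614, -0.0]
contact_force: [-0.9, -0.3, 3.1]
gripper_width: 0.243
```

Call:
{"api": "carry_out", "payload": {
  "moves": [
    [[0,0,0,0,-0.25,0,-1],[0,0,0,0,-0.15,0,-1],[0,0,0,0,-0.05,0,-1]]
  ]
}}

```text
time: 13.37
tool_pos: [0.6034, -0.0856, 0.1105]
tool_rot: [0.0, 0.789, -0.614, 0.0]
contact_force: [-1.5, -0.2, 2.2]
gripper_width: 0.241
```

```bash
python3 m.py w10|grep -v prof
```

```text
pos [ 0.6034 -0.0856  0.1105] F [-1.52 -0.17  2.23] tau [-0.07  0.2  -0.01] toolx yaw -75.76 tilt [ 0. -0.] 0.2407579267074909 13.3667
blade top fit: slope deg 0.25 z at y=-.07 -0.0051 xmed 0.0001
origin in edge x,y -0.0673 0.0018 tip x 0.1277 underside z 0.1092
plate pts 1750 [ 0.609  -0.1069  0.1074] [ 0.6845 -0.0374  0.125 ] ((642.7894287109375, -79.53648376464844), (68.62581634521484, 70.26530456542969), 14.228988647460938)
```

Call:
{"api": "carry_out", "payload": {
  "moves": [
    [[0,0,0,0,0,-0.3,-1],[0,0,0,0,0,-0.4,-1],[0,0,0,0,0,-0.5,-1],[0,0,0,0,0,-0.5,-1],[0,0,0,0,0,-0.5,-1],[0,0,0,0,0,0,-1],[0,0,0,0,0,0,-1],[0,0,0,0,0,0,-1]]
  ]
}}

```text
time: 14.08
tool_pos: [0.6014, -0.0857, 0.1971]
tool_rot: [0.0, 0.789, -0.614, -0.001]
contact_force: [0.5, -0.2, -2.5]
gripper_width: 0.239
```

```bash
python3 m.py w11|grep -v prof
```

```text
pos [ 0.6014 -0.0857  0.1971] F [ 0.54 -0.18 -2.47] tau [-0.05  0.1  -0.04] toolx yaw -75.79 tilt [-0.002   0.0006] 0.23852408864896552 14.0833
blade top fit: slope deg -0.16 z at y=-.07 -0.0047 xmed 0.0001
origin in edge x,y -0.0692 0.0022 tip x 0.1258 underside z 0.1958
plate pts 581 [ 0.6582 -0.1069  0.1126] [ 0.6814 -0.0384  0.117 ] ((669.8715209960938, -72.52413177490234), (6.502838611602783, 69.5398178100586), 14.197458267211914)
```

Call:
{"api": "carry_out", "payload": {
  "moves": [
    [[0,0,0,-0.45,0.2,0,-1],[0,0,0,-0.85,0.3,0,-1],[0,0,0,-0.85,0.3,0,-1],[0,0,0,-0.85,0.3,0,-1],[0,0,0,-0.85,0.3,0,-1],[0,0,0,-0.85,0.3,0,-1],[0,0,0,-0.85,0.3,0,-1],[0,0,0,-0.85,0.2,0,-1]]
  ]
}}

```text
time: 14.8
tool_pos: [0.4516, 0.1416, 0.1963]
tool_rot: [0.001, 0.789, -0.614, -0.001]
contact_force: [-0.0, 0.9, -0.8]
gripper_width: 0.24
```

Call:
{"api": "carry_out", "payload": {
  "moves": [
    [[0,0,0.87,-0.4,0,0,-1],[0,0,0.87,0,0,0,-1],[0,0,0.87,0,0,0,-1],[0,0,0.87,0,0,0,-1],[0,0,0.87,0,0,0,-1],[0,0,0,0,0,0,-1],[0,0,0,0,0,0,-1],[0,0,0,0,0,0,-1]]
  ]
}}

```text
time: 15.47
tool_pos: [0.4497, 0.1561, 0.1974]
tool_rot: [-0.001, -0.66, 0.752, 0.001]
contact_force: [0.3, -1.0, -2.0]
gripper_width: 0.244
```

```bash
python3 m.py w12|grep -v prof
```

```text
pos [0.4497 0.1561 0.1974] F [ 0.28 -1.01 -2.05] tau [ 0.04  0.07 -0.01] toolx yaw -97.45 tilt [-0.0019 -0.0002] 0.24429419686639509 15.4667
blade top fit: slope deg -0.08 z at y=-.07 -0.0047 xmed -0.0
origin in edge x,y -0.1565 0.2739 tip x 0.0385 underside z 0.1961
```

View pics/w12.png

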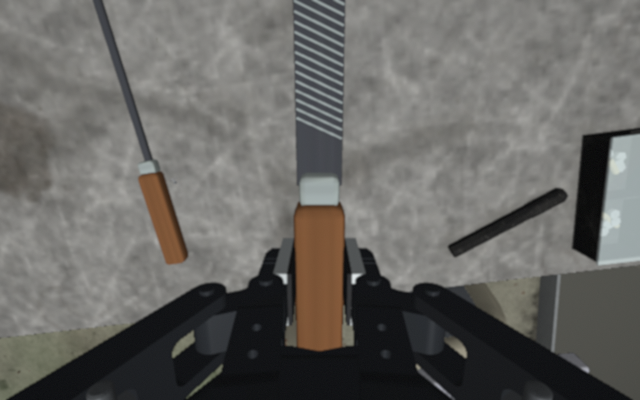

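Call:
{"api": "carry_out", "payload": {
  "moves": [
    [[0,0,0,0,0,0.8,-1],[0,0,0,0,0,0.8,-1],[0,0,0,0,0,0.8,-1],[0,0,0,0,0,0.8,-1],[0,0,0,0,0,0.8,-1],[0,0,0,0,0,0.5,-1],[0,0,0,0,0,0.15,-1],[0,0,0,0,0,0,-1]]
  ]
}}

```text
time: 16.18
tool_pos: [0.4485, 0.1559, 0.0105]
tool_rot: [-0.002, -0.659, 0.752, 0.001]
contact_force: [0.2, 0.2, -0.7]
gripper_width: 0.239
```

Call:
{"api": "carry_out", "payload": {
  "moves": [
    [[0,0,0,0,0,0,-1],[0,0,0,0,0,0,-1],[0,0,0,0,0,0,-1]]
  ]
}}

```text
time: 16.43
tool_pos: [0.4521, 0.1566, 0.0147]
tool_rot: [0.002, -0.659, 0.752, -0.001]
contact_force: [0.7, 0.3, -1.9]
gripper_width: 0.241
```

Call:
{"api": "carry_out", "payload": {
  "moves": [
    [[0,0,0,0,0,0.1,-1],[0,0,0,0,0,0.08,-1],[0,0,0,0,0,0.05,-1],[0,0,0,0,0,0.03,-1],[0,0,0,0,0,0,-1],[0,0,0,0,0,0,-1],[0,0,0,0,0,0,-1]]
  ]
}}

```text
time: 17.02
tool_pos: [0.4503, 0.1562, 0.0021]
tool_rot: [-0.0, -0.659, 0.752, 0.0]
contact_force: [1.1, -0.2, -1.6]
gripper_width: 0.24
```

Underside is within 1 mm of the bench, so I'll open the gripper and retreat.

Call:
{"api": "carry_out", "payload": {
  "moves": [
    [[0,0,0,0,0,0,0],[0,0,0,0,0,0,0],[0,0,0,0,0,0,0.5],[0,0,0,0,0,0,1],[0,0,0,0,0,0,1],[0,0,0,0,0,0,1]]
  ]
}}

```text
time: 17.52
tool_pos: [0.4504, 0.1562, 0.0023]
tool_rot: [0.0, -0.659, 0.752, -0.0]
contact_force: [1.0, -0.1, -0.4]
gripper_width: 0.995
```

Call:
{"api": "carry_out", "payload": {
  "moves": [
    [[0,0,0,0,0,-0.3,1],[0,0,0,0,0,-0.7,1],[0,0,0,0,0,-0.9,1],[0,0,0,0,0,-0.9,1],[0,0,0,0,0,-0.9,1],[0,0,0,0,0,-0.9,1],[0,0,0,0,0,0,1],[0,0,0,0,0,0,1]]
  ]
}}

```text
time: 18.18
tool_pos: [0.4521, 0.1565, 0.1895]
tool_rot: [0.003, -0.659, 0.752, -0.002]
contact_force: [-0.2, -0.1, -1.2]
gripper_width: 1.004
```

Run:
```python
from h import *
s=state();d=grab_frame('wrist');save('w13',d['frame']);T=toolT(s)@d['hand_eye'];P=cloud(d,T);print(s['tool_pos'],s['gripper_width'])
hsv=cv2.cvtColor(d['frame'],cv2.COLOR_RGB2HSV)
m=((hsv[...,0]>5)&(hsv[...,0]<16)&(hsv[...,1]>110)&(hsv[...,2]>60)).astype(np.uint8)
N,l,st,c=cv2.connectedComponentsWithStats(m)
for i in range(1,N):
    if st[i,4]>300:
        q=P[l==i];print(c[i].round(),np.median(q,0).round(4));q=q[(q[:,2]>.012)&(q[:,2]<.028)]
        if len(q)>50:print(cv2.minAreaRect(q[:,:2].astype(np.float32)*1000))
d=grab_frame('scene');save('scene13',d['frame'])
d0=dict(np.load('/tmp/scene0.npz'));b=(slice(270,320),slice(235,345));print('round file diff',np.abs(d['frame'][b].astype(int)-d0['frame'][b]).mean())
```

```text
[0.452089   0.15654526 0.18946324] 1.0040875114422032
[320. 199.] [0.4325 0.1587 0.02  ]
((428.7012634277344, 159.0774383544922), (19.96298599243164, 99.24620056152344), 82.17865753173828)
[161. 224.] [0.4269 0.3251 0.0197]
((423.82940673828125, 327.38177490234375), (100.9183120727539, 19.86761474609375), 2.446531057357788)
round file diff 4.434787878787879
```

View pics/w13.png

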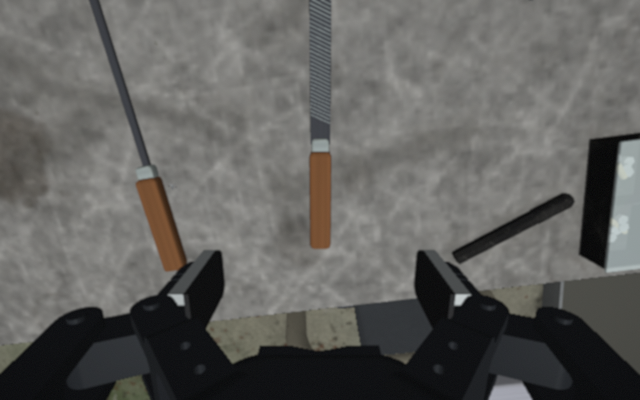

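View pics/scene13.png

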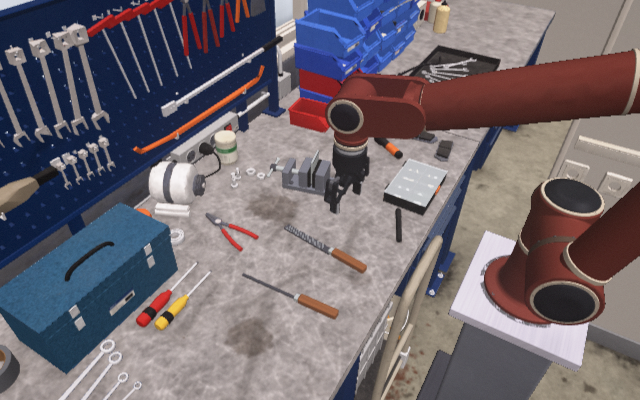

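The flat file lies flat on the bench with its handle at about (320,199) in the wrist view, and its handle top is at z = 0.020. The round file hasn't moved. Handing in.

```bash
python3 -c "
from plant import ticket
print(ticket.job_done())"
```

```text
the job is handed in; nothing more can be done
None
```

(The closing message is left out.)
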